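Open the white chocolate jar

TASK

Open the white jar of chocolate pearls: lift its lid off by the brass knob and set it down gently, right way up, in the middle of the marble board. Leave the white jar standing where it is, and leave the blue jar closed where it is.

Things in the scene. Friction and masses are not known exactly. Their poses are not given: they have to be found in the camera images.
- lid_white: White lid of the white jar, loose, about 0.09 kg. Origin: centre of its underside, z up; on the jar about 64 mm above the counter. From the origin up: 0 to 6 mm a plug 60 mm in diameter that hangs in the jar's mouth with 4 mm play all round; 6 to 13 mm a disc 76 mm in diameter; 13 to 41 mm an upright round brass knob 22 mm in diameter, to be gripped from above.
- jar_white: White ceramic jar with a thin brass band round its middle, a round upright pot 76 mm in diameter and 70 mm high, walls 4 mm, about 0.5 kg, loose on the counter, part filled with dark chocolate pearls that are fixed in it. Origin: centre of its underside, z up along its axis.
- marble_board: Flat pale (off-white to light grey) marble tasting board lying empty on the counter, 130 x 200 x 10 mm, loose, 0.6 kg. Origin: centre of its underside, x along the 130 mm side, y along the 200 mm side; its top is 10 mm above the origin. A lid set down on it rests on its plug, its origin then 10 mm above the board's origin.
- lid_blue: Blue lid on the blue jar, same shape and size as the white lid and also with a brass knob; origin likewise. The two jars stand side by side, either one on the left, at least 100 mm apart between centres. The blue one is to be left alone.

How it is judged:
By the outcome, as a careful person would: the job done as asked, in the order asked, and still so for the second after the job is handed in, with the robot touching nothing.
It also fails if it takes over 38 s, if anything falls off the work surface, if the arm or the gripper's body presses on something with over 40 N, if the wrist force passes 120 N, or if a joint passes its speed limit or range.

ROBOT

A 6-joint arm with a two-finger parallel gripper is mounted at the origin on a cart in front of the work surface, level with it; the furniture and walls round the work are solid. World frame = base frame: x ahead of the robot, y to its left, z up, the work surface at z = 0. Lengths are in mm, angles in rad, forces in N, time in s.
With the tool pointing down it reaches from about 300 to 775 mm from the base axis. Payload 14.6 kg.
Tool frame: the origin (TCP) lies on the centre line of the jaws, within the pads' length; the fingertips stand manip.tcp_to_tips ahead of it and the grasp point (between the pads) lies 5 mm behind it (manip.tcp_to_tips is the distance from the TCP to the fingertips, in mm); z points along the fingers, y is the direction in which the jaws open and shut (so a half turn about z gives the same grasp; the last joint's range is limited). The gripper opens to 94 mm and grips with 3 to 60 N. Pads are 16 mm wide; open, the fingers measure 119 mm over their backs; the gripper's body (75 mm by 177 mm) begins 78 mm behind the grasp point.
Start: joints at [-1.327, 0.3, 1.521, -0, 1.321, -0.067], TCP at [168.194, -523.641, 219.446] pointing down, gripper open.
Joint ranges: [-3.03, 3.03], [-0.79, 2.21], [0.23, 2.52], [-1.04, 4.18], [0, 3.07], [-2.55, 2.55]. Speed limits (rad/s): [2.22, 2.22, 2.57, 3.14, 3.14, 3.14].

INTERFACE

Orientations are given as [roll, pitch, yaw] about the fixed x, y, z axes, in that order (R = Rz(yaw) Ry(pitch) Rx(roll)).
In Python, from cell import manip, optics, workorder gives the robot as it stands. The module is installed in compiled form; this text tells all that it offers.
- The arm moves only by the tool jog_arm, never from a script. Its argument "deltas" is text: rows parted by semicolons, each of 5 numbers parted by spaces: the shift along the tool's x, y, z in mm, then the turn about the tool's z in rad, then the finger opening in mm, from 0 to 94. In form: tx ty tz twist grip; .... A call has exactly 10 rows; each row is the pose to reach, as a shift and turn from the pose commanded when the call began, along the tool's axes at that moment; what a row does not reach only later rows make up. A row lasts 1/8 s, in which the tool goes at most 62.5 mm and 10.7 degrees, less where a joint would pass 70% of its speed; a pose out of reach is approached as far as the arm can. A call with a gripper value outside its range is refused whole. The fingers move at their own pace and stop on an object; "squeeze" is the grip in N (left out, the last holds). Time passes only in rows, so rows that repeat a pose let the fingers close, or fill a call up. It gives the time, the measured TCP pose, the force and the opening at its end, in the units of the state.
- manip.read_state(): the state, without advancing time (a new reading comes with each control period).
- optics.camera(name): name is "scene" or "side" or "wrist"; returns (picture, depth): 384x512x3 uint8, red, green, blue; 384x512 float32, mm along the optical axis (not along the pixel's ray), 0 where there is no reading.
- optics.get_calibration(name): a dict with "intrinsics" (3x3 intrinsics, pixels), "dist_coeffs" ([k1, k2, p1, p2, k3] as OpenCV has them; the pictures are not rectified), "R" (3x3) and "t" (3): a world point X has camera coordinates R X + t; the wrist camera has in their place "hand_eye" (4x4, takes a point from camera to tool coordinates, whose origin is the TCP and whose axes are the flange's). Camera axes: x right, y down, z forward; pixel columns grow to the right and rows downward; lengths in mm; the calibration is good to about 2 mm. A picture is of the moment at which its call begins: read the wrist's pose just before it. get_calibration takes no time and is no camera call.
- workorder.sign_off(): hands the job in, once; it reports no verdict.
The state is a dict: "clock": time; "joints": joint angles; "qd": joint speeds; "effort": joint torques, N m; "eef_pos": TCP position; "eef_rot": TCP orientation; "wrist_force": force on the tool from outside, world axes, zero at the start; "moment": the same for the moment, N m; "finger_gap": finger opening in mm.
Only numpy, scipy, OpenCV 4.12 (cv2) and the standard library are available. Lean on these libraries where they do the work, as an engineer would, in place of code of your own. Each camera call takes 0.05 s, during which the arm holds its last target.

## Working session

There is one attempt and no reset: what is moved stays moved. The work goes in short steps, Python scripts to look and compute and a tool call to move; the robot and the scene stay as the last step left them, time stands still between calls to the robot, and variables do not carry over. Pictures are saved under pics/ and viewed, and the job is handed in when it is done.

Besides the shell and the picture viewer there is one more tool, called after "Emit:" as a command line: name --argument value ..., lists and objects as JSON in quotes. jog_arm: Moves the arm, as the interface text tells. Its arguments: {"type":"object","properties":{"deltas":{"type":"string"},"squeeze":{"type":"number"}},"required":["deltas"]}

```bash
mkdir -p pics
python3 - <<'E'
from cell import manip, optics
import cv2,numpy as np
print(manip.read_state(), manip.tcp_to_tips)
for n in ["scene","side"]:
    p,d=optics.camera(n); c=optics.get_calibration(n)
    cv2.imwrite(f"pics/{n}0.png",p[:,:,::-1]); np.savez(f"{n}0.npz",p=p,d=d)
    print(n,c)
print(optics.get_calibration("wrist"))
a=cv2.imread("pics/scene0.png");b=cv2.imread("pics/side0.png")
E
```

```text
{'clock': 0.0, 'joints': array([-1.32657009e+00,  3.00446025e-01,  1.52155318e+00,  8.72626358e-06,
        1.32071539e+00, -6.65541019e-02]), 'qd': array([ 8.02868673e-05,  4.87679132e-05,  1.16347044e-06, -1.15006787e-03,
       -1.40052300e-03, -9.88347090e-06]), 'effort': array([-8.33393233e-05, -5.31808519e+01, -3.52734196e+01,  7.08281645e-02,
        2.43591605e-02, -9.64658898e-05]), 'eef_pos': array([ 168.15622834, -523.41210664,  218.91188369]), 'eef_rot': array([-3.14047376e+00, -8.30484362e-05,  3.10778125e-01]), 'wrist_force': array([ 0.36784638,  0.15349302, -0.62640217]), 'moment': array([-0.00189555,  0.0233406 ,  0.05616146]), 'finger_gap': 94.12766080799432} 14.0
scene {'intrinsics': array([[451.71859206,   0.        , 254.39046561],
       [  0.        , 451.71859206, 190.04609509],
       [  0.        ,   0.        ,   1.        ]]), 'dist_coeffs': array([0.04664196, 0.        , 0.        , 0.        , 0.        ]), 'R': array([[-0.83552057, -0.54924782, -0.01523828],
       [-0.34351776,  0.54380526, -0.7656836 ],
       [ 0.4288367 , -0.63450979, -0.64303687]]),
[... 476 characters left out ...]
818034e-01, -6.84019113e-01]]), 't': array([488.95046783,  13.68429134, 925.73041325])}
{'intrinsics': array([[293.0156237 ,   0.        , 253.3651653 ],
       [  0.        , 293.0156237 , 187.71229133],
       [  0.        ,   0.        ,   1.        ]]), 'dist_coeffs': array([-0.00762916,  0.        ,  0.        ,  0.        ,  0.        ]), 'hand_eye': array([[-5.66892476e-04, -9.71786930e-01, -2.35859793e-01,
         6.77988284e+01],
       [ 9.99999303e-01, -3.06634375e-04, -1.14012142e-03,
         2.36508942e-01],
       [ 1.03563238e-03, -2.35860275e-01,  9.71786426e-01,
        -1.65819337e+02],
       [ 0.00000000e+00,  0.00000000e+00,  0.00000000e+00,
         1.00000000e+00]])}
```

View pics/scene0.png

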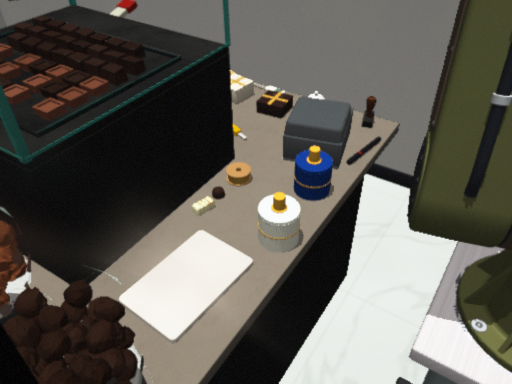

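View pics/side0.png

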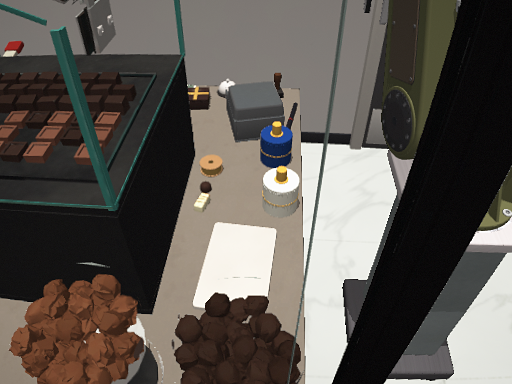

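The scene view shows the white jar with its knob at about (279,201), the blue jar's knob at (315,154) and the empty board around (187,281). In the side view the white knob is at (282,174), the blue knob at (277,128) and the board around (237,265). The display case stands to the left of the counter.

```bash
cat > h.py <<'E'
import numpy as np,cv2
from cell import optics
def rays(n,px):
    c=optics.get_calibration(n);K=c["intrinsics"]
    u=cv2.undistortPoints(np.float64(px).reshape(-1,1,2),K,c["dist_coeffs"]).reshape(-1,2)
    d=np.c_[u,np.ones(len(u))]@c["R"]; o=-c["R"].T@c["t"]; return o,d
def plane(n,px,z):
    o,d=rays(n,px); return o+d*((z-o[2])/d[:,2])[:,None]
def withdepth(n,px,dep):
    o,d=rays(n,px); return o+d*np.asarray(dep)[:,None]
E
python3 - <<'E'
from h import *
for n,wk,bk,bc in [("scene",(279,201),(315,154),(187,281)),("side",(282,174),(277,128),(237,265))]:
    z=np.load(n+"0.npz");p,d=z["p"],z["d"]
    hsv=cv2.cvtColor(p,cv2.COLOR_RGB2HSV)
    y=((hsv[...,0]>15)&(hsv[...,0]<32)&(hsv[...,1]>140)&(hsv[...,2]>90)).astype(np.uint8)
    nn,l,s,c=cv2.connectedComponentsWithStats(y)
    for k,nm in((wk,"white"),(bk,"blue")):
        i=[j for j in range(1,nn) if s[j,4]>20 and abs(c[j]-k).max()<8]
        for j in i:
            v,u=np.nonzero(l==j); P=withdepth(n,np.c_[u,v],d[v,u]); 
            ok=d[v,u]>0; P=P[ok]
            zt=np.percentile(P[:,2],95); T=P[P[:,2]>zt-4]
            print(n,nm,s[j],c[j],"n",len(P),"zmax",zt,"topc",T.mean(0),T.min(0),T.max(0))
    m=((hsv[...,1]<40)&(hsv[...,2]>180)).astype(np.uint8)
    nn,l,s,c=cv2.connectedComponentsWithStats(m)
    j=l[bc[1],bc[0]]; print("board",s[j])
    cs,_=cv2.findContours((l==j).astype(np.uint8),cv2.RETR_EXTERNAL,cv2.CHAIN_APPROX_NONE)
    ct=max(cs,key=cv2.contourArea).reshape(-1,2)
    Q=plane(n,ct,10); r=cv2.minAreaRect(Q[:,:2].astype(np.float32)); print(r, cv2.boxPoints(r).round())
    v,u=np.nonzero(l==j); P=withdepth(n,np.c_[u,v],d[v,u]); print("board z",np.median(P[:,2]),"mean",P.mean(0))
    # whole obstacle map
    vv,uu=np.mgrid[0:384:4,0:512:4]; dd=d[vv,uu].ravel(); P=withdepth(n,np.c_[uu.ravel(),vv.ravel()],dd)[dd>0]
    np.save(n+"_cloud.npy",P)
    m=(P[:,0]>100)&(P[:,2]>120)&(P[:,1]>-750)
    q=P[m]
    H={}
    for a in q: 
        k=(int(a[0]//100)*100,int(a[1]//100)*100); H[k]=max(H.get(k,0),int(a[2]))
    print(sorted(H.items()))
E
```

```text
scene white [272 192  15  21 233] [278.82832618 202.53218884] n 233 zmax 106.02710480065726 topc [428.95064163  76.41796825 104.69564415] [418.95147966  64.67621764 102.39841003] [440.34355525  85.13092491 107.70458425]
scene blue [307 145  14  19 192] [313.91666667 154.765625  ] n 192 zmax 106.77756844870495 topc [444.00978591 -83.6335995  105.58464187] [433.24647526 -96.23012845 103.19259643] [453.53356202 -72.56160696 108.39750578]
board [ 119  230  134  110 7320]
((506.9224853515625, 244.24583435058594), (200.68914794921875, 130.05404663085938), 85.72332763671875) [[435. 149.]
 [564. 139.]
 [579. 339.]
 [450. 349.]]
board z 10.526667160938018 mean [502.77478485 253.95734872  12.61259887]
[((100, 0), 459), ((100, 100), 341), ((200, -100), 429), ((200, 0), 457), ((200, 100), 315), ((300, 400), 161), ((300, 500), 385), ((400, 300), 196), ((400, 400), 188), ((400, 500), 189), ((500, 400), 186), ((500, 500), 179), ((600, -100), 354), ((600, 0), 296), ((600, 100), 297), ((600, 200), 455), ((600, 300), 376), ((600, 400), 197), ((700, -100), 271), ((700, 0), 299), ((700, 100), 299), ((70
[... 1003 characters left out ...]
00, -600), 244), ((100, -500), 279), ((100, 0), 453), ((100, 100), 304), ((200, -100), 423), ((200, 0), 448), ((200, 100), 310), ((300, 500), 606), ((400, 400), 189), ((400, 500), 598), ((500, 400), 186), ((500, 500), 179), ((600, -100), 383), ((600, 0), 294), ((600, 100), 297), ((600, 200), 514), ((600, 300), 534), ((600, 400), 200), ((600, 500), 190), ((700, -100), 271), ((700, 0), 298), ((700, 100), 299), ((700, 200), 290), ((700, 300), 280), ((700, 400), 201), ((700, 500), 197), ((800, -100), 271), ((800, 0), 299), ((800, 100), 299), ((800, 200), 289), ((800, 300), 279), ((900, -100), 271), ((900, 0), 298), ((900, 100), 299), ((1000, -100), 271), ((1200, -500), 158), ((1200, -400), 153)]
```

Run:
```python
from h import *
P=np.vstack([np.load("scene_cloud.npy"),np.load("side_cloud.npy")])
for y in range(-500,650,50):
    q=P[(P[:,1]>=y)&(P[:,1]<y+50)&(P[:,0]>330)&(P[:,2]>115)]
    if len(q):
        print(y,"xmin",[ (zl,int(q[(q[:,2]>zl)][:,0].min())) for zl in(115,180,250) if (q[:,2]>zl).any()],"xs<600 max z",[int(q[q[:,0]<600][:,2].max())] if (q[:,0]<600).any() else "")
q=P[(P[:,0]<640)&(P[:,0]>250)&(P[:,1]>320)&(P[:,2]>40)]; q=q[np.argsort(q[:,1])][:40:3].round(); print(q)
q=P[(P[:,0]>250)&(P[:,0]<580)&(P[:,2]>20)&(P[:,2]<200)&(P[:,1]<0)&(P[:,1]>-500)]; print(q[:,2].max())
q=P[(P[:,0]>560)&(P[:,0]<660)&(P[:,1]>0)&(P[:,1]<330)&(P[:,2]>60)]; print(q[np.argsort(q[:,0])][:20:2].round())
```

```text
-450 xmin [(115, 1247)] xs<600 max z 
-400 xmin [(115, 1246)] xs<600 max z 
-100 xmin [(115, 640), (180, 640), (250, 640)] xs<600 max z 
-50 xmin [(115, 642), (180, 642), (250, 642)] xs<600 max z 
0 xmin [(115, 641), (180, 641), (250, 641)] xs<600 max z 
50 xmin [(115, 642), (180, 642), (250, 642)] xs<600 max z 
100 xmin [(115, 642), (180, 642), (250, 643)] xs<600 max z 
150 xmin [(115, 643), (180, 643), (250, 643)] xs<600 max z 
200 xmin [(115, 638), (180, 638), (250, 638)] xs<600 max z 
250 xmin [(115, 636), (180, 636), (250, 636)] xs<600 max z 
300 xmin [(115, 639), (180, 639), (250, 639)] xs<600 max z 
350 xmin [(115, 460), (180, 460), (250, 640)] xs<600 max z [196]
400 xmin [(115, 398), (180, 454)] xs<600 max z [182]
450 xmin [(115, 393), (180, 417)] xs<600 max z [189]
500 xmin [(115, 344), (180, 344), (250, 344)] xs<600 max z [598]
550 xmin [(115, 344), (180, 344), (250, 344)] xs<600 max z [606]
[[470. 396. 195.]
 [449. 406. 109.]
 [492. 407. 153.]
 [458. 408.  67.]
 [499. 409. 168.]
 [448. 410. 174.]
 [502. 411. 175.]
 [449. 411. 117.]
 [444. 411. 166.]
 [478. 413.  97.]
 [470. 413. 177.]
 [442. 414. 108.]
 [454. 414. 182.]
 [495. 415. 160.]]
105.43620189095549
[[636. 292. 480.]
 [637. 292. 476.]
 [638. 263. 478.]
 [639. 268. 489.]
 [639. 264. 474.]
 [639. 296. 482.]
 [639. 282. 486.]
 [639. 274. 478.]
 [639. 276. 474.]
 [639. 258. 481.]]
```

Emit:
jog_arm --deltas "9 -10 0 0 94; 26 -29 0 0 94; 48 -54 0 0 94; 74 -83 0 0 94; 100 -113 0 0 94; 126 -142 0 0 94; 152 -172 0 0 94; 178 -201 0 0 94; 204 -231 0 0 94; 230 -260 0 0 94" --squeeze 20

```text
clock: 1.35
eef_pos: [307.7, -203.9, 219.4]
eef_rot: [3.141, -0.0, 0.311]
wrist_force: [0.3, -0.8, 0.1]
finger_gap: 94.2
```

Emit:
jog_arm --deltas "26 -29 0 0 94; 52 -59 0 0 94; 78 -88 0 0 94; 104 -118 0 0 94; 130 -147 0 0 94; 155 -176 0 0 94; 177 -201 0 0 94; 193 -219 0 0 94; 203 -230 0 0 94; 203 -230 0 0 94"

```text
clock: 2.6
eef_pos: [430.4, 75.7, 219.3]
eef_rot: [-3.142, 0.0, 0.312]
wrist_force: [0.1, -0.5, 0.4]
finger_gap: 93.8
```

```bash
cat > w.py <<'E'
import numpy as np,cv2,sys
from cell import optics,manip
from scipy.spatial.transform import Rotation as Ro
def wrist(tag):
    s=manip.read_state(); p,d=optics.camera("wrist"); c=optics.get_calibration("wrist")
    cv2.imwrite(f"pics/{tag}.png",p[:,:,::-1])
    R=Ro.from_euler("xyz",s["eef_rot"]).as_matrix(); H=c["hand_eye"]
    def toworld(px,dep=None,z=None):
        u=cv2.undistortPoints(np.float64(px).reshape(-1,1,2),c["intrinsics"],c["dist_coeffs"]).reshape(-1,2)
        dc=np.c_[u,np.ones(len(u))]; o=R@H[:3,3]+s["eef_pos"]; dw=dc@(R@H[:3,:3]).T
        t=np.asarray(dep) if dep is not None else (z-o[2])/dw[:,2]
        return o+dw*t[:,None]
    return s,p,d,toworld
E
python3 - <<'E'
from w import *
s,p,d,tw=wrist("w1"); print(s["eef_pos"],s["eef_rot"])
hsv=cv2.cvtColor(p,cv2.COLOR_RGB2HSV)
y=((hsv[...,0]>15)&(hsv[...,0]<32)&(hsv[...,1]>140)&(hsv[...,2]>90)).astype(np.uint8)
n,l,st,c=cv2.connectedComponentsWithStats(y)
for j in range(1,n):
    if st[j,4]>40:
        v,u=np.nonzero((l==j)&(d>0)); P=tw(np.c_[u,v],d[v,u]); zt=np.percentile(P[:,2],90); T=P[P[:,2]>zt-2]
        print(st[j],zt,T.mean(0),T.min(0),T.max(0))
E
```

```text
[430.35282527  75.73767499 219.31151133] [-3.14154222e+00  3.36065779e-04  3.11957736e-01]
[243 173  26  24 449] 106.10806355966933 [431.35570246  73.8790946  105.41292116] [421.74297543  63.81728567 104.12055883] [440.95666799  83.79664573 107.15522803]
[384 202  35  29 615] 105.6120525462814 [444.7850497  -85.3150319  105.14987256] [434.8739937  -94.45237593 103.62696753] [454.84552985 -75.07938581 107.02576576]
[441 264  17  28 161] 322.6988283403526 [472.43035843  38.75738892 321.94676352] [470.54293002  37.29445735 320.72806353] [474.84152968  40.61219291 323.85464561]
[ 52 267  13  15  72] 321.8676096128631 [444.42337022 130.46345818 321.09130357] [443.24343198 129.40387449 319.89361524] [446.16075277 131.62221697 323.09270687]
[ 50 282   7  16  49] 323.98854848775267 [442.59881287 129.85212276 323.16044797] [440.27118607 128.91411934 322.11242156] [444.01257673 130.94452385 324.53063121]
[445 293  14  28 121] 324.74255890439247 [466.56669352  36.89774233 324.01346625] [463.43846287  35.19354351 322.76980427] [470.93645861  40.38467552 325.85284944]
[ 48 304  15  17  96] 325.00075386155686 [436.74991708 128.09574589 324.22640233] [434.16640361 126.6158579  323.00486198] [439.70601464 129.35890562 325.81751051]
```

View pics/w1.png

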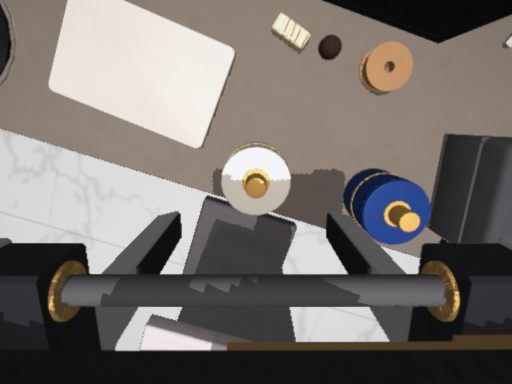

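The wrist picture shows the knob at (256,185), midway between the open fingers. The depth puts it at (431,74) with its top at about z=105.5, which agrees with the fixed cameras.

Emit:
jog_arm --deltas "0 1 10 0 70; 0 1 30 0 60; 0 1 52 0 60; 0 1 74 0 60; 0 1 92 0 60; 0 1 105 0 60; 0 1 113 0 60; 0 1 119 0 60; 0 1 123 0 60; 0 1 125 0 60"

```text
clock: 3.9
eef_pos: [431.0, 74.4, 94.4]
eef_rot: [3.142, -0.0, 0.311]
wrist_force: [0.5, -0.1, -0.8]
finger_gap: 59.8
```

Run:
```python
from w import *
s,p,d,tw=wrist("w2"); print(s["eef_pos"],s["wrist_force"])
q,_=optics.camera("scene"); cv2.imwrite("pics/s2.png",np.hstack([p[60:360,120:400],cv2.resize(q[130:270,200:360],(343,300),interpolation=cv2.INTER_CUBIC)])[:,:,::-1])
```

```text
[430.97241917  74.38130956  94.42293281] [ 0.46286607 -0.08027072 -0.78687547]
```

View pics/s2.png

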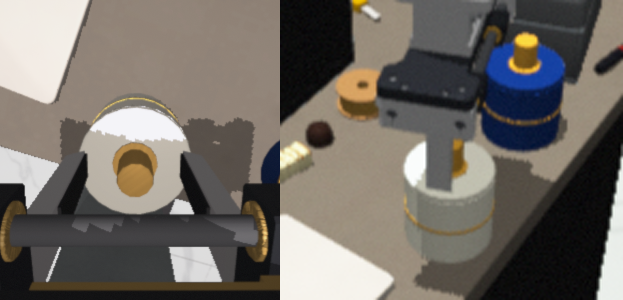

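The knob sits centred between the fingers, and the tips are above the lid's disc. I'll close on it now.

Emit:
jog_arm --deltas "0 0 0 0 45; 0 0 0 0 35; 0 0 0 0 28; 0 0 0 0 25; 0 0 0 0 23; 0 0 0 0 21; 0 0 0 0 19; 0 0 0 0 17; 0 0 0 0 16; 0 0 0 0 16" --squeeze 25

```text
clock: 5.25
eef_pos: [430.9, 74.3, 94.4]
eef_rot: [3.142, 0.0, 0.311]
wrist_force: [0.8, -1.2, 1.0]
finger_gap: 21.3
```

Emit:
jog_arm --deltas "0 0 -1 0 16; 0 0 -3 0 16; 0 0 -6 0 16; 0 0 -10 0 16; 0 0 -16 0 16; 0 0 -24 0 16; 0 0 -34 0 16; 0 0 -44 0 16; 0 0 -52 0 16; 0 0 -56 0 16"

```text
clock: 6.5
eef_pos: [431.0, 74.4, 151.0]
eef_rot: [3.141, -0.001, 0.311]
wrist_force: [-0.1, -0.4, -0.7]
finger_gap: 21.6
```

Run:
```python
from w import *
s,p,d,tw=wrist("w3"); print(s["eef_pos"],s["wrist_force"],s["finger_gap"])
q,_=optics.camera("scene"); cv2.imwrite("pics/s3.png",np.hstack([p[60:360,120:400],cv2.resize(q[100:260,200:360],(300,300),interpolation=cv2.INTER_CUBIC)])[:,:,::-1])
# board from wrist
hsv=cv2.cvtColor(p,cv2.COLOR_RGB2HSV); print(s["eef_rot"])
```

```text
[431.02936034  74.36144717 151.0404639 ] [-0.06465922 -0.37360966 -0.67023776] 21.603519318627548
[ 3.14144359e+00 -6.00821273e-04  3.10820369e-01]
```

View pics/s3.png

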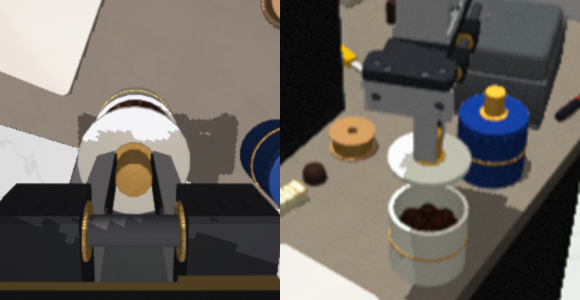

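The lid is off and level, and the jar is open and still standing. I'll move it over the board next.

Emit:
jog_arm --deltas "4 -4 0 0 16; 13 -14 0 0 16; 27 -30 0 0 16; 44 -49 0 0 16; 62 -69 0 0 16; 80 -89 0 0 16; 97 -108 0 0 16; 111 -124 0 0 16; 120 -134 0 0 16; 124 -139 0 0 16"

```text
clock: 7.85
eef_pos: [506.5, 245.3, 150.1]
eef_rot: [3.142, 0.0, 0.311]
wrist_force: [-0.1, 1.0, -0.0]
finger_gap: 21.3
```

Emit:
jog_arm --deltas "0 0 3 0 16; 0 0 10 0 16; 0 0 20 0 16; 0 0 32 0 16; 0 0 44 0 16; 0 0 56 0 16; 0 0 67 0 16; 0 0 75 0 16; 0 0 79 0 16; 0 0 80 0 16"

```text
clock: 9.1
eef_pos: [506.5, 244.6, 70.4]
eef_rot: [-3.142, 0.0, 0.311]
wrist_force: [1.0, 0.5, -0.7]
finger_gap: 21.5
```

Run:
```python
from w import *
s,p,d,tw=wrist("w4"); print(s["eef_pos"],s["eef_rot"],s["wrist_force"],s["finger_gap"])
q,_=optics.camera("scene");q2,_=optics.camera("side"); cv2.imwrite("pics/s4.png",np.hstack([p[60:360,120:400],cv2.resize(q[170:350,100:280],(300,300))])[:,:,::-1])
import h
for n,im in(("scene",q),("side",q2)):
    pass
```

```text
[506.49409433 244.61191818  70.37870116] [-3.14158656e+00  3.25613841e-06  3.10798449e-01] [ 0.99561233  0.53682842 -0.70889579] 21.472481605708552
```

View pics/s4.png

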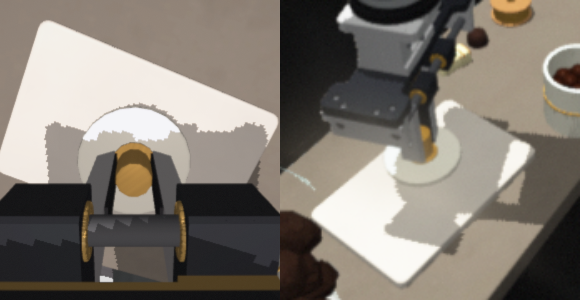

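The lid hangs level over the board, about 30 mm up, and nothing has been disturbed. I'll lower it slowly.

Emit:
jog_arm --deltas "0 0 3 0 16; 0 0 8 0 16; 0 0 14 0 16; 0 0 19 0 16; 0 0 23 0 16; 0 0 25 0 16; 0 0 26.5 0 16; 0 0 27.5 0 16; 0 0 28 0 16; 0 0 28.5 0 16"

```text
clock: 10.5
eef_pos: [506.5, 244.6, 42.0]
eef_rot: [-3.142, -0.0, 0.311]
wrist_force: [-0.6, -1.2, 0.5]
finger_gap: 21.2
```

Emit:
jog_arm --deltas "0 0 0.2 0 16; 0 0 0.4 0 16; 0 0 0.6 0 16; 0 0 0.8 0 16; 0 0 1 0 16; 0 0 1.2 0 16; 0 0 1.3 0 16; 0 0 1.4 0 16; 0 0 1.5 0 16; 0 0 1.5 0 16"

```text
clock: 11.75
eef_pos: [506.4, 244.6, 40.5]
eef_rot: [-3.142, 0.0, 0.311]
wrist_force: [0.9, -0.7, 0.3]
finger_gap: 21.4
```

Emit:
jog_arm --deltas "0 0 0.1 0 16; 0 0 0.2 0 16; 0 0 0.3 0 16; 0 0 0.4 0 16; 0 0 0.5 0 16; 0 0 0.6 0 16; 0 0 0.7 0 16; 0 0 0.8 0 16; 0 0 0.8 0 16; 0 0 0.8 0 16"

```text
clock: 13.0
eef_pos: [506.5, 244.7, 40.5]
eef_rot: [-3.142, -0.0, 0.311]
wrist_force: [-5.6, -1.2, 11.9]
finger_gap: 21.3
```

Run:
```python
from w import *
for i in range(3):
    s=manip.read_state(); print(s["wrist_force"],s["eef_pos"])
q,d=optics.camera("scene")
cv2.imwrite("pics/s5.png",cv2.resize(q[220:340,120:280],(800,600),interpolation=cv2.INTER_CUBIC)[:,:,::-1])
import h
v,u=np.mgrid[220:340,120:280]; u=u.ravel();v=v.ravel()
P=h.withdepth("scene",np.c_[u,v],d[v,u]); r=np.hypot(P[:,0]-506.5,P[:,1]-244.6)
m=(r<36)&(r>24)&(P[:,2]>15)&(P[:,2]<32); print(m.sum(),np.median(P[m,2]))
```

```text
[-5.58321176 -1.16345385 11.87191569] [506.51981132 244.66636693  40.45846663]
[-5.58321176 -1.16345385 11.87191569] [506.51981132 244.66636693  40.45846663]
[-5.58321176 -1.16345385 11.87191569] [506.51981132 244.66636693  40.45846663]
446 23.411547108278853
```

View pics/s5.png

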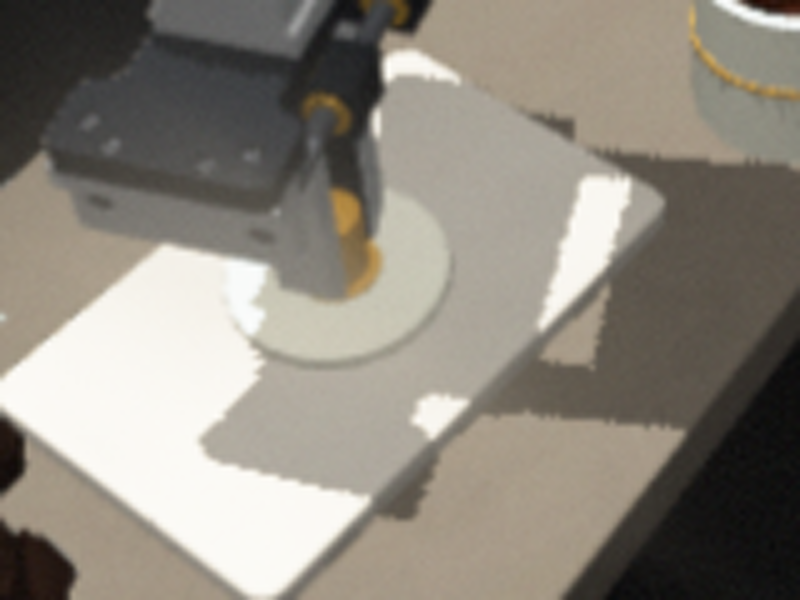

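The lid has landed, with 12 N of contact force and the disc top at z = 23.4 against an expected 23. I'll ease the load slightly and open.

Emit:
jog_arm --deltas "0 0 -0.2 0 16; 0 0 -0.5 0 16; 0 0 -0.5 0 20; 0 0 -0.5 0 22; 0 0 -0.5 0 24; 0 0 -0.5 0 28; 0 0 -0.5 0 36; 0 0 -0.5 0 48; 0 0 -0.5 0 60; 0 0 -0.5 0 60"

```text
clock: 14.3
eef_pos: [506.4, 244.6, 40.1]
eef_rot: [-3.142, 0.0, 0.311]
wrist_force: [-0.5, 0.6, -0.1]
finger_gap: 59.2
```

Emit:
jog_arm --deltas "0 0 -2 0 60; 0 0 -8 0 60; 0 0 -20 0 60; 0 0 -38 0 60; 0 0 -58 0 60; 0 0 -78 0 60; 0 0 -96 0 60; 0 0 -110 0 60; 0 0 -118 0 60; 0 0 -120 0 60"

```text
clock: 15.55
eef_pos: [506.5, 244.6, 160.4]
eef_rot: [3.142, -0.0, 0.311]
wrist_force: [1.1, 0.3, 0.3]
finger_gap: 59.8
```

Emit:
jog_arm --deltas "-5 0 -10 0 60; -15 0 -30 0 60; -30 0 -50 0 60; -45 0 -70 0 60; -60 0 -90 0 60; -75 0 -110 0 60; -90 0 -130 0 60; -100 0 -142 0 60; -105 0 -148 0 60; -105 0 -150 0 60"

```text
clock: 16.8
eef_pos: [406.4, 212.5, 310.1]
eef_rot: [3.142, 0.0, 0.311]
wrist_force: [-0.2, 0.4, -1.1]
finger_gap: 59.5
```

Run:
```python
from w import *
import h
s=manip.read_state(); print(s["clock"],s["eef_pos"],s["wrist_force"])
ims=[]
for n in("scene","side"):
    p,d=optics.camera(n); ims.append(p)
    hsv=cv2.cvtColor(p,cv2.COLOR_RGB2HSV)
    y=((hsv[...,0]>15)&(hsv[...,0]<32)&(hsv[...,1]>140)&(hsv[...,2]>90)).astype(np.uint8)
    nn,l,st,c=cv2.connectedComponentsWithStats(y)
    for j in range(1,nn):
        if st[j,4]>60:
            v,u=np.nonzero((l==j)&(d>0)); P=h.withdepth(n,np.c_[u,v],d[v,u]); zt=np.percentile(P[:,2],95); T=P[P[:,2]>zt-4]
            print(n,c[j].round(),round(zt,1),((T.min(0)+T.max(0))/2).round(1))
    m=((hsv[...,1]<45)&(hsv[...,2]>170)).astype(np.uint8)
    nn,l,st,c=cv2.connectedComponentsWithStats(m)
    b={"scene":(165,300),"side":(225,285)}[n]; j=l[b[1],b[0]]
    ct=max(cv2.findContours((l==j).astype(np.uint8),0,1)[0],key=cv2.contourArea).reshape(-1,2)
    r=cv2.minAreaRect(h.plane(n,ct,10)[:,:2].astype(np.float32)); print("board",r)
cv2.imwrite("pics/end.png",np.hstack([ims[0][100:384,100:400],ims[1][80:364,150:400]])[:,:,::-1])
```

```text
16.8 [406.41556909 212.49147323 310.09096734] [-0.19793476  0.37639069 -1.08437517]
scene [274.  98.] 37.2 [ 683.  -327.4   36. ]
scene [314. 155.] 107.0 [443.6 -84.9 105.3]
scene [238. 179.] 24.7 [587.5 -18.9  23.3]
board ((511.511962890625, 243.63519287109375), (201.59268188476562, 141.89669799804688), 85.65056610107422)
side [197.  93.] 37.2 [ 677.9 -324.8   35.6]
side [276. 129.] 105.3 [446.4 -83.2 103.9]
side [211. 172.] 15.2 [596.  -15.3  14.1]
side [237. 257.] 52.8 [505.6 247.1  51.7]
board ((506.983642578125, 244.60372924804688), (200.91075134277344, 129.96531677246094), 85.80863189697266)
```

View pics/end.png

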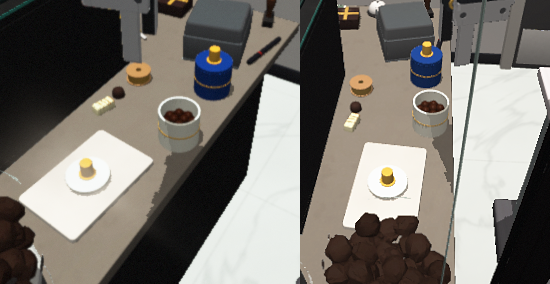

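The lid stands upright in the middle of the board, with its knob at about (187,267) in the full scene view. The white jar is open and upright where it was, and the blue jar is still closed. The arm is clear of everything.

```bash
python3 -c "
from cell import workorder; print(workorder.sign_off())"
```

```text
the job is handed in; nothing more can be done
None
```

I lifted the white lid off by its brass knob and set it down upright in the middle of the marble board, then backed the arm away and handed the job in at about 17 s.

**Set-down:** it touched the board with about 12 N at the wrist, and I eased that off before opening the fingers.

**Last checks:**
- **Lid:** in the side camera the knob's top is at z ≈ 52 mm (51 expected for a lid resting on its plug). It lies about 3 mm from the board's centre at (507, 245).
- **Board:** the side camera puts it within 0.1 mm of where it started. The scene camera's outline came out too wide (142 mm instead of 130), so I set that reading aside. That camera's colour mask also missed the lid's knob, so the lid's final position comes from the side camera alone.
- **Jars:** the blue jar is closed and its knob reads within about 2 mm of where it started. The white jar stands open and upright where it was, judged by eye only; I did not measure its position again.

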